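# Open the sanitizer bottle for the tray wash

### The arm

A 6-joint arm with a two-finger parallel gripper is mounted at the origin on the work surface. World frame = base frame: x ahead of the robot, y to its left, z up, the work surface at z = 0. Lengths are in m, angles in rad, forces in N, time in s.
With the tool pointing down it reaches from about 0.3 to 0.85 m from the base axis. Payload 5.4 kg.
Tool frame: the origin (TCP) lies on the centre line of the jaws, within the pads' length; the fingertips stand 22 mm ahead of it and the grasp point (between the pads) lies 3 mm ahead of it; z points along the fingers, y is the direction in which the jaws open and shut (so a half turn about z gives the same grasp; the last joint's range is limited). The gripper opens to 85 mm and grips with 20 to 120 N. Pads are 22 mm wide; open, the fingers measure 114 mm over their backs; the gripper's body (76 mm by 85 mm) begins 54 mm behind the grasp point. The pads swing forward as they close: fully open they stand 13 mm farther back than shut.
Start: joints at [1.026, 0.158, 1.597, -0, 1.386, -0.21], TCP at [0.189, 0.543, 0.253] pointing down, gripper open.
Joint ranges: [-2.91, 2.91], [-0.94, 2.29], [0.18, 2.7], [-1.29, 4.43], [0.17, 2.64], [-3, 3]. Speed limits (rad/s): [2.57, 2.57, 3.14, 3.14, 3.14, 3.14].

### API

Orientations are given as a rotation vector (axis times angle).
In Python, from rig import r gives the robot as it stands.
- The arm moves only by the shell command python3 -m creep 'ROWS'. ROWS is JSON, a list of rows, each an object with "dr": the turn, a rotation vector about the tool's x, y, z in degrees, a list of three; "delta_pos": the shift along the tool's x, y, z in cm, a list of three; "hand": the finger opening in cm, from 0 to 8.54. A call has 1 to 20 rows; each row is the pose to reach, as a shift and turn from the pose commanded when the call began, along the tool's axes at that moment; what a row does not reach only later rows make up. A row lasts 1/12 s, in which the tool goes at most 41.7 mm and 7.16 degrees, less where a joint would pass 70% of its speed; a pose out of reach is approached as far as the arm can. A call with a gripper value outside its range is refused whole. The fingers move at their own pace and stop on an object; the grip force is fixed at half the most. Time passes only in rows, so rows that repeat a pose let the fingers close. It gives the time, the measured TCP pose, the force and the opening at its end, in the units of the state.
- r.read_state(): the state, without advancing time (a new reading comes with each control period).
- r.grab_frame(name): name is "scene" or "top" or "wrist"; returns (picture, depth): 480x640x3 uint8, red, green, blue; 480x640 float32, m along the optical axis (not along the pixel's ray), 0 where there is no reading.
- r.camera_params(name): a dict with "vertical_fov" (degrees; the focal length in pixels is half the picture's height over the tangent of half this angle, whatever the lens; pixels are square), "cx", "cy" (the principal point, pixels), "k1" (the pictures are not rectified: a ray, as slopes to the right and down, at radius r is drawn at 1 + k1 r^2 times it, then the intrinsics apply), "R" (3x3) and "t" (3): a world point X has camera coordinates R X + t. Camera axes: x right, y down, z forward; pixel columns grow to the right and rows downward; lengths in m; the calibration is good to about 2 mm. A picture is of the moment at which its call begins: read the wrist's pose just before it. camera_params takes no time and is no camera call; for the wrist camera it gives the pose at the moment of the call.
- r.job_done(): hands the job in, once; it reports no verdict.
The state is a dict: "time": time; "q": joint angles; "dq": joint speeds; "joint_torque": joint torques, N m; "position": TCP position; "tool_rot": TCP orientation; "force": force on the tool from outside, world axes, zero at the start; "wrist_torque": the same for the moment, N m; "grip_width": finger opening in m.
Only numpy, scipy, OpenCV 4.12 (cv2) and the standard library are available. Lean on these libraries where they do the work, as an engineer would, in place of code of your own. Each camera call takes 0.05 s, during which the arm holds its last target.

### The job

Get the sanitizer ready to pour for washing the drying trays: take the measuring cup off the top of the bottle and hang it mouth down on the free drying peg, then press the bottle's safety cap down, twist it anticlockwise until it is free and lift it straight up. Finish still holding the cap level over the bottle, about 5 cm above the neck, with the bottle kept standing in its caddy all along and the cup left on its peg. Leave everything else on the bench where it is.

Things in the scene. Friction and masses are not known exactly. Their poses are not given: they have to be found in the camera images.
- cup: stainless measuring cup, straight sided, 58 mm outside diameter (60 at the rim bead), 54 inside, 53 mm tall, 51 deep, 60 g. Starts mouth down over the bottle's cap, rim resting on the bottle's shoulder, 2 mm or more of air around and above the cap. Origin at the centre of its mouth; +z points to its closed end, so up when mouth down.
- peg: the free drying peg: white plastic, in a steel drip tray (325 x 125 x 18 mm), 156 mm from a second peg that a larger beaker occupies. Origin at the centre of its underside, z up. Tapered post, 34 mm diameter at the foot, 22 near the top, on an 88 mm disc with three radial ribs reaching 43 mm out; a cup hung on it rests its rim on the ribs, 10 mm above the origin.
- peg_tip (a point): tip of the free peg's post, 54 mm above the peg's origin.
- bottle: square white sanitizer bottle, 76 x 76 mm, about 0.55 kg, standing loose in one well of the caddy (2 mm play all round; the well keeps it from turning). Origin at the centre of its underside, z up, 6 mm above the bench. Flat round shoulder 125 mm above the origin; a 31 mm neck rises from it to 159 mm.
- neck_top (a point): centre of the top rim of the bottle's neck, 159 mm above the bottle's origin.
- cap: black ribbed push-and-turn safety cap, 48 mm diameter, 32 mm tall, 35 g, locked on the bottle under the cup. Origin at the centre of its lower edge, z up; locked, it lies 137 mm above the bottle's origin, with 12 mm of bare neck between cap and shoulder. The raised arrow on its top is its x axis; locked, it lines up with the bottle's x within 5 degrees.
- cap_top (a point): centre of the cap's top, 32 mm above its origin. A spring pushes the cap up: 4 N locked, 13 N at its full 6 mm travel. Pressed 4 mm or more (best 5) it turns anticlockwise seen from above; it lifts off between 50 and 65 degrees from locked (best 57, stop at 66) and may be let up once there. Not pressed it neither turns nor lifts, and would pull the bottle along.
- caddy: fixed grey caddy, 92 x 197 mm, 56 mm high, with two 80 mm square wells 105 mm apart along its y axis, well floor 6 mm above the bench; the bottle may be in either. Origin at the centre of its underside.
- plain_bottle: the other bottle in the caddy: same 76 mm square white body, no cup on it, only a narrow 31 mm flip cap; 153 mm tall, origin at the centre of its underside. Leave alone.
- beaker: larger stainless beaker, 72 mm across and 86 mm tall, draining mouth down on the other peg; origin at the centre of its mouth. Leave alone.
- brush: white hand scrubbing brush, 150 x 46 x 49 mm, lying bristles down; origin under its centre. Leave alone.
- strip_tub: white test-strip tub with grey lid, 47 mm across, 64 mm tall; origin under its centre. Leave alone.
- spray_bottle: round white trigger spray bottle, 80 mm across, 206 mm tall; origin under its centre. Leave alone.
- bowl: stainless bowl, 120 mm across, 50 mm high; origin under its centre. Leave alone.
- corer: pineapple corer: 110 mm steel tube, 30 mm across, with a wooden T handle, lying on the bench. Leave alone.

How it is judged:
On the way, in this order (a step that is already met when the one before it is completed fails the run):
1. the cup hangs mouth down on the free peg, let go (horizontal distance between cup and peg below 0.014 m and z of cup in the frame of peg between 0.006 and 0.014 m and angle between cup's own z axis and vertical below 0.12 rad and height (world z) of cup below 0.03 m and contact force between the fingers and cup below 0.1 N and contact force between cup and peg above 0.1 N), for 0.2 s.
2. the cap is pressed down on the bottle (z of cap in the frame of neck_top below -0.0248 m and horizontal distance between cap and neck_top below 0.006 m), for 0.05 s.
3. the cap is turned free, still on the neck (angle between the x axis of cap and the x axis of bottle, either way round above 0.7 rad and z of cap in the frame of neck_top below -0.008 m and horizontal distance between cap and neck_top below 0.008 m), for 0.05 s.
At the end, for the whole second after the job is handed in: The fingers hold the cap still and level (17 degrees), its lower edge 25 to 110 mm above the neck, within 30 mm of its axis, touching neither bottle nor cup; the bottle stands on the floor of its well; the cup is mouth down on the ribs of the free peg (7 degrees), let go (horizontal distance between cup and peg below 0.014 m and z of cup in the frame of peg between 0.006 and 0.014 m and angle between cup's own z axis and vertical below 0.12 rad and height (world z) of cup below 0.03 m and contact force between the fingers and cup below 0.1 N and z of cap in the frame of neck_top between 0.025 and 0.11 m and horizontal distance between cap and neck_top below 0.03 m and angle between cap's own z axis and vertical below 0.3 rad and linear speed of cap below 0.03 m/s and contact force between the fingers and cap above 1 N and contact force between cap and bottle below 0.05 N and contact force between cap and cup below 0.05 N and z of bottle in the frame of caddy below 0.01 m and angle between bottle's own z axis and vertical below 0.08 rad); the arm keeps its last pose, push and grip.
It fails at once if the bottle is lifted or tipped out of its well in the caddy (z of bottle in the frame of caddy above 0.022 m or angle between bottle's own z axis and vertical above 0.2 rad).
It fails at once if another thing on the bench is pushed more than 30 mm out of its place or knocked over (distance of any of plain_bottle, beaker, brush, strip_tub, spray_bottle, bowl, corer from where it was at the start of the episode above 0.03 m or angle between any of plain_bottle, beaker, strip_tub, spray_bottle, bowl's own z axis and vertical above 0.5 rad).
It also fails if it takes over 64 s, if anything falls off the work surface, if the arm or the gripper's body presses on something with over 40 N, if the wrist force passes 120 N, or if a joint passes its speed limit or range.

## Working session

There is one attempt and no reset: what is moved stays moved. The work goes in short steps, Python scripts to look and compute and a shell command to move; the robot and the scene stay as the last step left them, time stands still between calls to the robot, and variables do not carry over. Pictures are saved under pics/ and viewed, and the job is handed in when it is done.

```bash
ls; mkdir -p pics; cat > h.py <<'E'
import numpy as np, cv2
from rig import r
from scipy.spatial.transform import Rotation as Ro
def snap(n,f):
    p=r.camera_params(n); im,d=r.grab_frame(n)
    np.savez('pics/'+f+'.npz',im=im,d=d,**{k:np.array(v) for k,v in p.items()})
    cv2.imwrite('pics/'+f+'.png',im[:,:,::-1]); return im,d,p
def load(f):
    z=np.load('pics/'+f+'.npz'); return z['im'],z['d'],{k:z[k] for k in ('vertical_fov','cx','cy','k1','R','t')}
def rays(p,uv):
    uv=np.asarray(uv,float).reshape(-1,2); f=240/np.tan(np.radians(float(p['vertical_fov']))/2)
    K=np.array([[f,0,float(p['cx'])],[0,f,float(p['cy'])],[0,0,1]])
    n=cv2.undistortPoints(uv.reshape(-1,1,2),K,np.array([float(p['k1']),0,0,0])).reshape(-1,2)
    return np.c_[n,np.ones(len(n))]
def onplane(p,uv,z):
    R=np.array(p['R']);t=np.array(p['t']);d=rays(p,uv)@R; c=-R.T@t
    return c+d*((z-c[2])/d[:,2])[:,None]
def cloud(d,p):
    v,u=np.mgrid[0:480,0:640]; n=rays(p,np.c_[u.ravel(),v.ravel()])
    X=(n*d.reshape(-1,1)-np.array(p['t']))@np.array(p['R']); X[d.ravel()==0]=np.nan
    return X.reshape(480,640,3)
E
python3 - <<'E'
from h import *
s=r.read_state();print(s)
for n in('scene','top','wrist'):
    im,d,p=snap(n,n+'0');print(n,p,(d==0).mean())
E
```

```text
pics
{'time': 0.0, 'q': array([ 1.02589755e+00,  1.59023874e-01,  1.59824243e+00, -1.34631861e-05,
        1.38617365e+00, -2.10078314e-01]), 'dq': array([-9.59385486e-04, -1.95224603e-03, -1.75354921e-03, -1.00665778e-03,
        9.05771390e-06,  6.10754818e-04]), 'joint_torque': array([ 5.05634216e-04, -3.96011603e+01, -3.31425583e+01, -2.73271544e-04,
        8.36746534e-03, -1.33270171e-05]), 'position': array([0.18866238, 0.54258034, 0.25232588]), 'tool_rot': array([-5.23366088e-01, -3.09701220e+00,  2.70451928e-03]), 'force': array([-1.05185485,  0.1546715 , -0.45820453]), 'wrist_torque': array([0.00645437, 0.00104167, 0.0265895 ]), 'grip_width': 0.08534463521466776}
scene {'vertical_fov': 50.54275005872495, 'cx': 317.638313771483, 'cy': 239.2384213310531, 'k1': -0.14524940006515366, 'R': array([[-0.85855153,  0.51257243, -0.0126005 ],
       [ 0.39384474,  0.64355062, -0.65629941],
       [-0.32829192, -0.56842951, -0.75439533]]), 't': array([ 0.51103638, -0.12819833,  1.35334339])} 0.003955078125
top {'vertical_fov': 53.87472126893126, 'cx': 317.85777184464945, 'cy': 234.0748353834201, 'k1': -0.013058096641136229, 'R': array([[ 0.0199188 , -0.99936407,  0.02957536],
       [-0.99767509, -0.02179604, -0.06457045],
       [ 0.06517401, -0.02822043, -0.99747479]]), 't': array([-0.0523662 ,  0.58588124,  1.15242806])} 0.003909505208333333
wrist {'vertical_fov': 61.67749396554465, 'cx': 317.15118133938597, 'cy': 239.74797209046628, 'k1': -0.04259998246807411, 'R': array([[ 0.32931083,  0.94422026, -0.00157694],
       [ 0.90831477, -0.31633119,  0.27367656],
       [ 0.25791212, -0.09155701, -0.96182049]]), 't': array([-0.57328744, -0.03417447,  0.38099013])} 0.004075520833333333
```

View pics/top0.png

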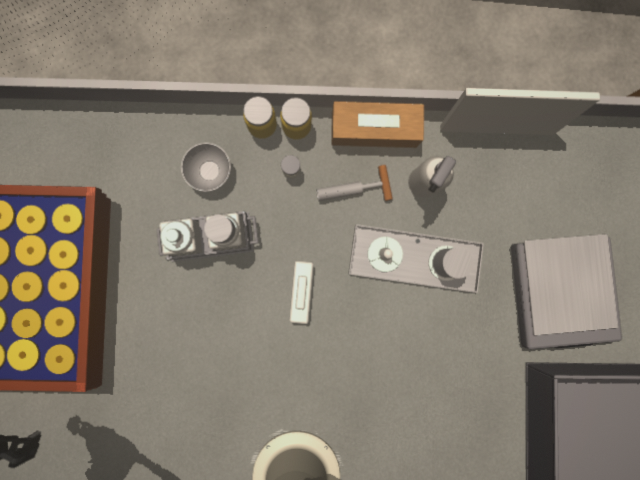

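View pics/scene0.png

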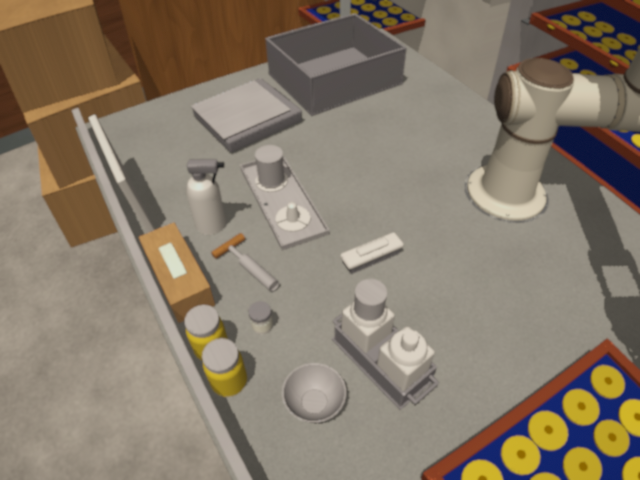

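The top view shows the cup at about (220,232), the plain bottle at (175,237), the free peg at (386,254) and the beaker at (455,263). The scene view agrees, and the arm is clear of all of them.

```bash
python3 - <<'E'
from h import *
for n in('top','scene'):
    im,d,p=load(n+'0');X=cloud(d,p)
    print(n)
    def blob(zc,tol,c,rad,nm):
        v,u=np.mgrid[0:480,0:640]
        m=(abs(X[...,2]-zc)<tol)&(np.hypot(u-c[0],v-c[1])<rad)
        k,lab,st,ce=cv2.connectedComponentsWithStats(m.astype(np.uint8))
        if k<2: print(nm,'none');return
        i=1+np.argmax(st[1:,4]);m=lab==i
        q=X[m];cn=max(cv2.findContours(m.astype(np.uint8),0,1)[0],key=len)
        cc,ra=cv2.minEnclosingCircle(cn); M=ce[i]
        el=cv2.fitEllipse(cn)
        print(nm,m.sum(),'mean',q.mean(0).round(4),'med z',np.median(q[:,2]).round(4),'ext',np.ptp(q[:,:2],axis=0).round(3),'cen',M.round(1),onplane(p,M,zc).round(4),'ell',np.round(el[0],1),onplane(p,el[0],zc).round(4))
    c=dict(top=[(220,232),(386,254),(455,263),(175,237)],scene=[(370,295),(292,215),(270,160),(408,345)])[n]
    blob(.184,.008,c[0],40,'cuptop'); blob(.096,.008,c[2],40,'beaker')
    blob(.062,.007,c[1],30,'pegtip');blob(.012,.006,c[1],40,'pegdisc');blob(.131,.008,c[0],60,'shoulder'); blob(.159,.006,c[3],30,'plain')
E
python3 - <<'E'
import cv2
a=cv2.imread('pics/top0.png')
b=cv2.resize(a[200:300,140:300],None,fx=5,fy=5,interpolation=2);cv2.imwrite('pics/c1.png',b)
b=cv2.resize(a[210:310,340:500],None,fx=5,fy=5,interpolation=2);cv2.imwrite('pics/c2.png',b)
E
```

```text
top
cuptop 601 mean [0.5836 0.178  0.1837] med z 0.1837 ext [0.058 0.057] cen [217.4 228.4] [[0.5835 0.178  0.184 ]] ell [217.4 228.4] [[0.5836 0.1779 0.184 ]]
beaker 775 mean [ 0.5214 -0.3632  0.0983] med z 0.0985 ext [0.07  0.073] cen [456.9 263. ] [[ 0.5214 -0.3639  0.096 ]] ell [456.9 263. ] [[ 0.5214 -0.3639  0.096 ]]
pegtip 42 mean [ 0.5415 -0.2085  0.0568] med z 0.0565 ext [0.017 0.019] cen [387.8 253.4] [[ 0.5413 -0.2076  0.062 ]] ell [387.7 253.4] [[ 0.5413 -0.2073  0.062 ]]
pegdisc 542 mean [ 0.5399 -0.2088  0.0086] med z 0.008 ext [0.088 0.087] cen [384.5 254.5] [[ 0.5398 -0.2082  0.012 ]] ell [384.7 254. ] [[ 0.541  -0.2085  0.012 ]]
shoulder 557 mean [0.5675 0.2778 0.1305] med z 0.1307 ext [0.069 0.066] cen [176.6 236.4] [[0.5674 0.2777 0.131 ]] ell [175.8 236.4] [[0.5676 0.2794 0.131 ]]
plain 160 mean [0.5668 0.2789 0.1582] med z 0.1581 ext [0.033 0.028] cen [172.6 236. ] [[0.5668 0.2787 0.159 ]] ell [172.6 236. ] [[0.5666 0.2788 0.159 ]]
scene
cuptop 727 mean [0.588  0.1792 0.1846] med z 0.1849 ext [0.058 0.058] cen [370.4 293.1] [[0.5878 0.179  0.184 ]] ell [370.4 293.1] [[0.5878 0.179  0.184 ]]
beaker 454 mean [ 0.5274 -0.3594  0.0995] med z 0.1005 ext [0.073 0.078] cen [268.5 155.5] [[ 0.5258 -0.3632  0.096 ]] ell [268.5 155.3] [[ 0.5256 -0.3637  0.096 ]]
pegtip 38 mean [ 0.5456 -0.2091  0.0572] med z 0.0569 ext [0.018 0.019] cen [291.1 204.5] [[ 0.5477 -0.2048  0.062 ]] ell [291.2 204.5] [[ 0.5476 -0.2047  0.062 ]]
pegdisc 534 mean [ 0.5473 -0.2062  0.0092] med z 0.0086 ext [0.095 0.105] cen [292.1 219. ] [[ 0.5486 -0.2036  0.012 ]] ell [291.2 217.2] [[ 0.5473 -0.2102  0.012 ]]
shoulder 342 mean [0.5992 0.1935 0.1309] med z 0.1312 ext [0.068 0.064] cen [367.9 317.4] [[0.5993 0.1937 0.131 ]] ell [368.7 308.9] [[0.5873 0.1787 0.131 ]]
plain 235 mean [0.5721 0.2823 0.1591] med z 0.1596 ext [0.035 0.029] cen [410.  338.4] [[0.5721 0.2823 0.159 ]] ell [410.  338.4] [[0.5721 0.2822 0.159 ]]
```

View pics/c1.png

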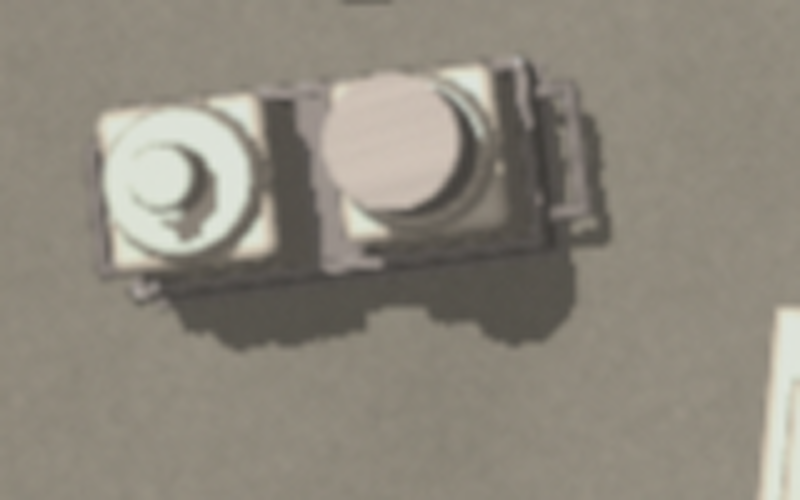

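View pics/c2.png

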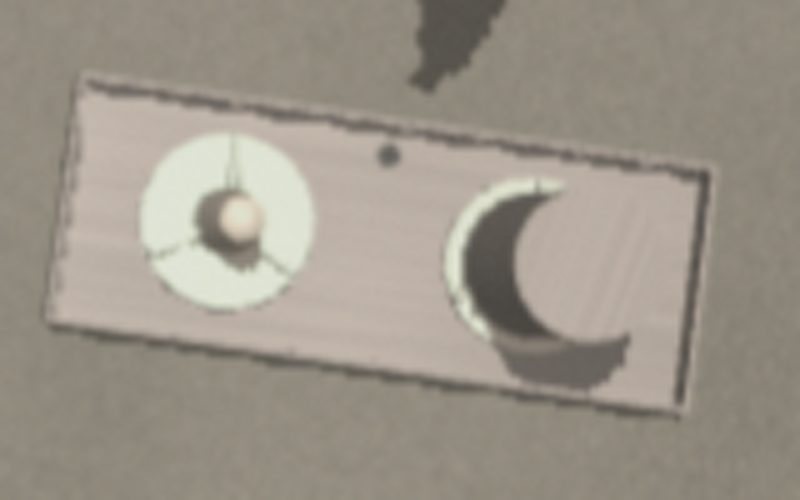

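View pics/wrist0.png

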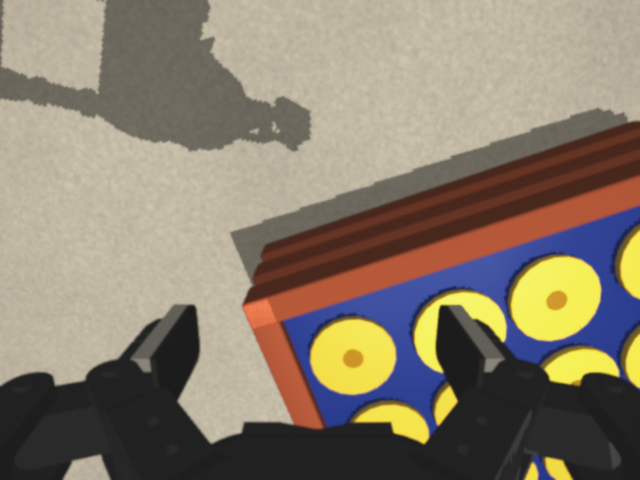

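```bash
cat >> h.py <<'E'
def tgt(pos,yaw,s=None,R0=None,p0=None):
    # yaw: direction (deg) of jaw (tool y) in world; tool z down
    s=s or r.read_state(); Rc=Ro.from_rotvec(s['tool_rot']) if R0 is None else R0
    pc=s['position'] if p0 is None else p0
    best=None
    for yy in (yaw,yaw+180):
        a=np.radians(yy); y=np.array([np.cos(a),np.sin(a),0]); z=np.array([0,0,-1.]); x=np.cross(y,z)
        Rt=Ro.from_matrix(np.c_[x,y,z]); dr=(Rc.inv()*Rt).as_rotvec(degrees=True)
        if best is None or np.linalg.norm(dr)<np.linalg.norm(best): best=dr
    dp=Rc.inv().apply(np.array(pos)-pc)*100
    print('t',round(s['time'],2),'delta_pos cm',dp.round(2),'dr',best.round(2)); return dp,best
def info():
    s=r.read_state(); M=Ro.from_rotvec(s['tool_rot']).as_matrix()
    print('t',round(s['time'],2),'pos',s['position'].round(4),'jaw yaw',np.degrees(np.arctan2(M[1,1],M[0,1])).round(1),'z',M[:,2].round(4),'q',s['q'].round(2),'F',s['force'].round(1),'T',s['wrist_torque'].round(2),'w',round(s['grip_width'],4))
E
python3 - <<'E'
from h import *
info()
p=r.camera_params('wrist');R=np.array(p['R']);print(-R.T@p['t'], 'cam in tool',Ro.from_rotvec(r.read_state()['tool_rot']).inv().apply(-R.T@p['t']-r.read_state()['position']))
for y in(0,45,90,-45):tgt((.46,-.2,.32),y)
E
```

```text
t 0.15 pos [0.1887 0.5427 0.2526] jaw yaw 70.8 z [-8.0e-04 -1.3e-03 -1.0e+00] q [ 1.03  0.16  1.6   0.    1.39 -0.21] F [ 0.5 -0.3 -0.2] T [ 0.02 -0.01 -0.02] w 0.0856
[0.12159284 0.56542079 0.37502026] cam in tool [ 0.07091528 -0.00076138 -0.12244087]
t 0.15 delta_pos cm [-50.02 -61.24  -6.67] dr [-8.000e-02  3.000e-02  7.082e+01]
t 0.15 delta_pos cm [-50.02 -61.24  -6.67] dr [-0.09  0.   25.82]
t 0.15 delta_pos cm [-50.02 -61.24  -6.67] dr [ -0.08  -0.03 -19.18]
t 0.15 delta_pos cm [-50.02 -61.24  -6.67] dr [-6.000e-02 -6.000e-02 -6.418e+01]
```

```bash
python3 - <<'E'
from h import *
tgt((.50,-.207,.32),90)
E
```

```text
t 0.15 delta_pos cm [-54.03 -60.59  -6.67] dr [ -0.08  -0.03 -19.18]
```

```bash
python3 -m creep '[{"dr":[0,0,0],"delta_pos":[-0.5,-0.5,-2],"hand":8.5},{"dr":[0,0,-2],"delta_pos":[-2,-2,-4],"hand":8.5},{"dr":[0,0,-5],"delta_pos":[-4.5,-5,-6],"hand":8.5},{"dr":[0,0,-19.2],"delta_pos":[-54,-60.6,-6.7],"hand":8.5},{"dr":[0,0,-19.2],"delta_pos":[-54,-60.6,-6.7],"hand":8.5},{"dr":[0,0,-19.2],"delta_pos":[-54,-60.6,-6.7],"hand":8.5},{"dr":[0,0,-19.2],"delta_pos":[-54,-60.6,-6.7],"hand":8.5},{"dr":[0,0,-19.2],"delta_pos":[-54,-60.6,-6.7],"hand":8.5},{"dr":[0,0,-19.2],"delta_pos":[-54,-60.6,-6.7],"hand":8.5},{"dr":[0,0,-19.2],"delta_pos":[-54,-60.6,-6.7],"hand":8.5},{"dr":[0,0,-19.2],"delta_pos":[-54,-60.6,-6.7],"hand":8.5},{"dr":[0,0,-19.2],"delta_pos":[-54,-60.6,-6.7],"hand":8.5},{"dr":[0,0,-19.2],"delta_pos":[-54,-60.6,-6.7],"hand":8.5},{"dr":[0,0,-19.2],"delta_pos":[-54,-60.6,-6.7],"hand":8.5},{"dr":[0,0,-19.2],"delta_pos":[-54,-60.6,-6.7],"hand":8.5},{"dr":[0,0,-19.2],"delta_pos":[-54,-60.6,-6.7],"hand":8.5},{"dr":[0,0,-19.2],"delta_pos":[-54,-60.6,-6.7],"hand":8.5},{"dr":[0,0,-19.2],"delta_pos":[-54,-60.6,-6.7],"hand":8.5},{"dr":[0,0,-19.2],"delta_pos":[-54,-60.6,-6.7],"hand":8.5},{"dr":[0,0,-19.2],"delta_pos":[-54,-60.6,-6.7],"hand":8.5}]'; python3 - <<'E'
from h import *
info();tgt((.50,-.207,.32),90)
E
```

```text
time: 1.82
position: [0.4826, -0.1668, 0.3195]
tool_rot: [-0.001, -3.141, -0.001]
force: [0.6, 0.2, -0.3]
grip_width: 0.0849
t 1.82 pos [ 0.4826 -0.1668  0.3195] jaw yaw 90.0 z [-3.e-04  4.e-04 -1.e+00] q [-0.57 -0.05  1.68  0.    1.51 -2.14] F [ 0.6  0.2 -0.3] T [ 0.04 -0.02  0.03] w 0.0849
t 1.82 delta_pos cm [-1.74 -4.02 -0.06] dr [ 0.02 -0.02 -0.02]
```

```bash
python3 -m creep '[{"dr":[0,0,0],"delta_pos":[-1,-2.5,0],"hand":8.5},{"dr":[0,0,0],"delta_pos":[-1.7,-4,0],"hand":8.5},{"dr":[0,0,0],"delta_pos":[-1.7,-4,0],"hand":8.5},{"dr":[0,0,0],"delta_pos":[-1.7,-4,0],"hand":8.5},{"dr":[0,0,0],"delta_pos":[-1.7,-4,0],"hand":8.5}]'; python3 - <<'E'
from h import *
info(); im,d,p=snap('wrist','wpeg')
X=cloud(d,p)
for nm,zc,tol in(('tip',.056,.006),('disc',.009,.003),('tray',.018,.004)):
    m=abs(X[...,2]-zc)<tol; m&=np.hypot(X[...,0]-.542,X[...,1]+.208)<.06
    print(nm,m.sum(),np.nanmean(X[m],0).round(4),np.nanmedian(X[m],0).round(4),np.nanmax(X[m],0).round(4),np.nanmin(X[m],0).round(4))
E
```

```text
time: 2.23
position: [0.4992, -0.2038, 0.3196]
tool_rot: [0.001, -3.141, -0.001]
force: [0.1, 0.4, -0.4]
grip_width: 0.0854
t 2.23 pos [ 0.4992 -0.2038  0.3196] jaw yaw 90.0 z [-6.e-04  8.e-04 -1.e+00] q [-0.61  0.03  1.61  0.    1.51 -2.18] F [ 0.1  0.4 -0.4] T [ 0.05 -0.01  0.05] w 0.0854
tip 398 [ 0.5416 -0.2106  0.0566] [ 0.5413 -0.2109  0.057 ] [ 0.5537 -0.1999  0.0609] [ 0.5318 -0.2222  0.0501]
disc 3863 [ 0.5408 -0.21    0.0086] [ 0.5401 -0.2094  0.0087] [ 0.5982 -0.1492  0.0119] [ 0.4859 -0.2666  0.006 ]
tray 311 [ 0.5317 -0.2092  0.0164] [ 0.5296 -0.2129  0.0152] [ 0.5853 -0.1712  0.022 ] [ 0.4821 -0.2452  0.014 ]
```

View pics/wpeg.png

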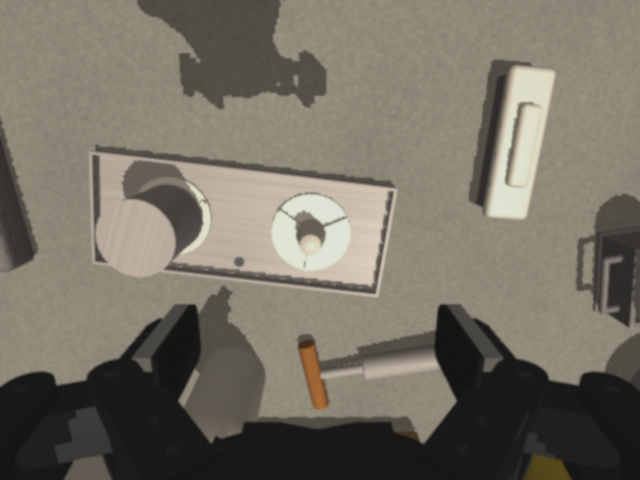

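The wrist view shows the free peg's disc centred near (311,231) with its tip at (311,244). The beaker is at (138,236).

```bash
python3 - <<'E'
from h import *
for f,c,rr in(('wpeg',(311,231),45),('top0',(386,254),25),('scene0',(293,217),25)):
    im,d,p=load(f); hsv=cv2.cvtColor(im,cv2.COLOR_RGB2HSV)
    v,u=np.mgrid[0:480,0:640]
    m=((hsv[...,2]>195)&(np.hypot(u-c[0],v-c[1])<rr)).astype(np.uint8)
    m=cv2.morphologyEx(m,cv2.MORPH_CLOSE,np.ones((3,3)))
    cn=max(cv2.findContours(m,0,1)[0],key=cv2.contourArea).reshape(-1,2)
    P=onplane(p,cv2.convexHull(cn).reshape(-1,2),.008)[:,:2]
    A=np.c_[2*P,np.ones(len(P))];b=(P**2).sum(1)
    for _ in range(4):
        s=np.linalg.lstsq(A,b,rcond=None)[0];R=np.sqrt(s[2]+s[:2]@s[:2]); e=abs(np.linalg.norm(P-s[:2],axis=1)-R); k=e<.0025
        A,b,P=A[k],b[k],P[k]
    print(f,'disc',s[:2].round(4),R.round(4),len(P))
    X=cloud(d,p); m=(abs(X[...,2]-.056)<.008)&(np.hypot(X[...,0]-.543,X[...,1]+.208)<.03)
    cc=np.c_[u[m],v[m]].mean(0)
    print('tip',onplane(p,cc,.056).round(4))
E
```

```text
wpeg disc [ 0.5431 -0.2106] 0.051 39
tip [[ 0.5412 -0.2107  0.056 ]]
top0 disc [ 0.5431 -0.2101] 0.0445 24
tip [[ 0.5406 -0.2079  0.056 ]]
scene0 disc [ 0.5435 -0.2123] 0.0438 14
tip [[ 0.5471 -0.2057  0.056 ]]
```

```bash
python3 - <<'E'
from h import *
tgt((.56,.178,.36),90)
E
```

```text
t 2.28 delta_pos cm [-6.13 38.15 -4.  ] dr [ 0.03 -0.01  0.08]
```

```bash
python3 -m creep '[{"dr":[0,0,0],"delta_pos":[-0.3,1.5,-1],"hand":8.5},{"dr":[0,0,0],"delta_pos":[-1,4.5,-2.5],"hand":8.5},{"dr":[0,0,0],"delta_pos":[-1.6,8.5,-4],"hand":8.5},{"dr":[0,0,0],"delta_pos":[-2.2,12.5,-4],"hand":8.5},{"dr":[0,0,0],"delta_pos":[-2.8,16.5,-4],"hand":8.5},{"dr":[0,0,0],"delta_pos":[-3.4,20.5,-4],"hand":8.5},{"dr":[0,0,0],"delta_pos":[-4,24.5,-4],"hand":8.5},{"dr":[0,0,0],"delta_pos":[-4.6,28.5,-4],"hand":8.5},{"dr":[0,0,0],"delta_pos":[-5.2,32.5,-4],"hand":8.5},{"dr":[0,0,0],"delta_pos":[-5.8,35.5,-4],"hand":8.5},{"dr":[0,0,0],"delta_pos":[-6.1,37.5,-4],"hand":8.5},{"dr":[0,0,0],"delta_pos":[-6.1,38.1,-4],"hand":8.5},{"dr":[0,0,0],"delta_pos":[-6.1,38.1,-4],"hand":8.5},{"dr":[0,0,0],"delta_pos":[-6.1,38.1,-4],"hand":8.5},{"dr":[0,0,0],"delta_pos":[-6.1,38.1,-4],"hand":8.5}]'; python3 - <<'E'
from h import *
info(); im,d,p=snap('wrist','wcup')
X=cloud(d,p)
m=(abs(X[...,2]-.184)<.005)&(np.hypot(X[...,0]-.585,X[...,1]-.178)<.06)
q=X[m];print(m.sum(),q.mean(0).round(4),q.max(0).round(4),q.min(0).round(4),((q.max(0)+q.min(0))/2).round(4))
v,u=np.mgrid[0:480,0:640]; print(onplane(p,np.c_[u[m],v[m]].mean(0),.184).round(4))
m=(abs(X[...,2]-.131)<.004)&(np.hypot(X[...,0]-.585,X[...,1]-.178)<.09)
q=X[m];print('shoulder',m.sum(),q.max(0).round(4),q.min(0).round(4))
E
```

```text
time: 3.53
position: [0.5601, 0.1754, 0.36]
tool_rot: [0.001, 3.141, -0.001]
force: [0.0, -0.3, 0.6]
grip_width: 0.0849
t 3.53 pos [0.5601 0.1754 0.36  ] jaw yaw 90.0 z [ 2.e-04 -5.e-04 -1.e+00] q [ 0.1   0.14  1.41 -0.    1.59 -1.47] F [ 0.  -0.3  0.6] T [ 0.   -0.02  0.02] w 0.0849
4248 [0.5845 0.1768 0.1856] [0.6146 0.2053 0.1879] [0.5567 0.1483 0.179 ] [0.5856 0.1768 0.1835]
[[0.5849 0.1768 0.184 ]]
shoulder 1808 [0.6015 0.2679 0.135 ] [0.5433 0.1429 0.127 ]
```

View pics/wcup.png

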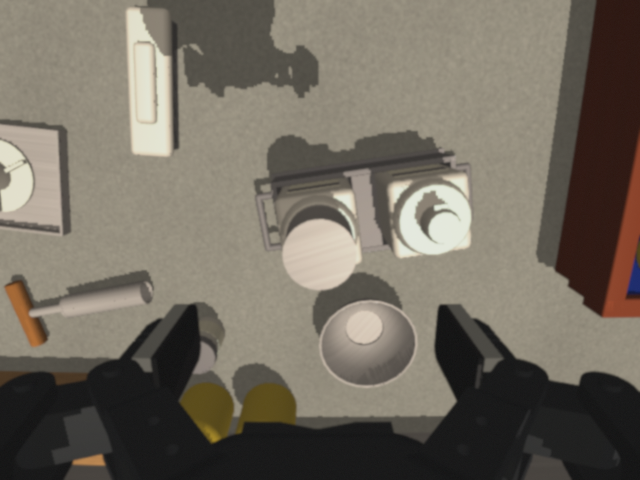

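The cup top is at (320,254) px, which puts it at (0.585, 0.177). That agrees with the other views within 3 mm, and the bowl and plain bottle are clear.

```bash
python3 - <<'E'
from h import *
info();tgt((.5853,.1775,.165),90)
E
```

```text
t 3.58 pos [0.5602 0.1752 0.36  ] jaw yaw 89.9 z [ 2.e-04 -4.e-04 -1.e+00] q [ 0.1   0.14  1.41 -0.    1.59 -1.47] F [ 0.1 -0.1  0.3] T [ 0.01  0.04 -0.02] w 0.0849
t 3.58 delta_pos cm [-2.51  0.24 19.5 ] dr [-0.02  0.01 -0.06]
```

```bash
python3 -m creep '[{"dr":[0,0,0],"delta_pos":[-1,0.1,1.5],"hand":8.5},{"dr":[0,0,0],"delta_pos":[-2,0.2,4],"hand":8.5},{"dr":[0,0,0],"delta_pos":[-2.5,0.25,7],"hand":8.5},{"dr":[0,0,0],"delta_pos":[-2.5,0.25,10],"hand":8.5},{"dr":[0,0,0],"delta_pos":[-2.5,0.25,13],"hand":8.5},{"dr":[0,0,0],"delta_pos":[-2.5,0.25,15],"hand":8.5},{"dr":[0,0,0],"delta_pos":[-2.5,0.25,15],"hand":8.5},{"dr":[0,0,0],"delta_pos":[-2.5,0.25,15],"hand":8.5}]'; python3 - <<'E'
from h import *
info();im,d,p=snap('wrist','wcup2');tgt((.5853,.1775,.165),90)
X=cloud(d,p)
m=(abs(X[...,2]-.184)<.006)&(np.hypot(X[...,0]-.585,X[...,1]-.178)<.045)
q=X[m];print(m.sum(),q.mean(0).round(4),q.max(0).round(4),q.min(0).round(4),((q.max(0)+q.min(0))/2).round(4))
E
```

```text
time: 4.25
position: [0.5848, 0.1778, 0.2092]
tool_rot: [-0.002, -3.139, 0.001]
force: [0.2, 0.1, 0.0]
grip_width: 0.085
t 4.25 pos [0.5848 0.1778 0.2092] jaw yaw 89.9 z [-2.3e-03 -3.0e-04 -1.0e+00] q [ 0.1   0.29  1.54 -0.    1.32 -1.47] F [0.2 0.1 0. ] T [-0.03 -0.01 -0.03] w 0.085
t 4.3 delta_pos cm [ 0.08 -0.06  4.62] dr [ 0.    0.08 -0.05]
15594 [0.584  0.1766 0.1857] [0.6155 0.2053 0.1881] [0.5568 0.1477 0.178 ] [0.5862 0.1765 0.1831]
```

View pics/wcup2.png

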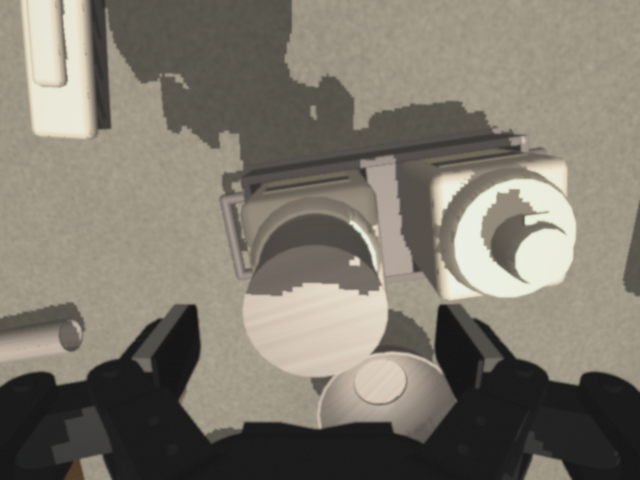

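The cup is centred between the open fingers, top spanning about x 243–387 px. I'll descend and close.

```bash
python3 -m creep '[{"dr":[0,0,0],"delta_pos":[-0.05,-0.08,1.5],"hand":8.5},{"dr":[0,0,0],"delta_pos":[-0.05,-0.08,3],"hand":8.5},{"dr":[0,0,0],"delta_pos":[-0.05,-0.08,4],"hand":8.5},{"dr":[0,0,0],"delta_pos":[-0.05,-0.08,4.5],"hand":8.5},{"dr":[0,0,0],"delta_pos":[-0.05,-0.08,4.5],"hand":8.5},{"dr":[0,0,0],"delta_pos":[-0.05,-0.08,4.5],"hand":8.5},{"dr":[0,0,0],"delta_pos":[-0.05,-0.08,4.5],"hand":7.5},{"dr":[0,0,0],"delta_pos":[-0.05,-0.08,4.5],"hand":6.5},{"dr":[0,0,0],"delta_pos":[-0.05,-0.08,4.5],"hand":6.0},{"dr":[0,0,0],"delta_pos":[-0.05,-0.08,4.5],"hand":5.5},{"dr":[0,0,0],"delta_pos":[-0.05,-0.08,4.5],"hand":5},{"dr":[0,0,0],"delta_pos":[-0.05,-0.08,4.5],"hand":5},{"dr":[0,0,0],"delta_pos":[-0.05,-0.08,4.5],"hand":5},{"dr":[0,0,0],"delta_pos":[-0.05,-0.08,4.5],"hand":5},{"dr":[0,0,0],"delta_pos":[-0.05,-0.08,4.5],"hand":5},{"dr":[0,0,0],"delta_pos":[-0.05,-0.08,4.5],"hand":5}]'; python3 - <<'E'
from h import *
info()
E
```

```text
time: 5.63
position: [0.5867, 0.1781, 0.1661]
tool_rot: [-0.001, 3.139, 0.0]
force: [-0.4, 0.8, 4.4]
grip_width: 0.0571
t 5.63 pos [0.5867 0.1781 0.1661] jaw yaw 90.0 z [ 2.2e-03  2.0e-04 -1.0e+00] q [ 0.1   0.33  1.57 -0.    1.24 -1.47] F [-0.4  0.8  4.4] T [-0.04  0.07  0.05] w 0.0571
```

```bash
python3 -m creep '[{"dr":[0,0,0],"delta_pos":[0,0,-0.4],"hand":5},{"dr":[0,0,0],"delta_pos":[0,0,-1],"hand":5},{"dr":[0,0,0],"delta_pos":[0,0,-2],"hand":5},{"dr":[0,0,0],"delta_pos":[0,0,-3.2],"hand":5},{"dr":[0,0,0],"delta_pos":[0,0,-4.4],"hand":5},{"dr":[0,0,0],"delta_pos":[0,0,-5.6],"hand":5},{"dr":[0,0,0],"delta_pos":[0,0,-6.8],"hand":5},{"dr":[0,0,0],"delta_pos":[0,0,-8],"hand":5},{"dr":[0,0,0],"delta_pos":[0,0,-8],"hand":5},{"dr":[0,0,0],"delta_pos":[0,0,-8],"hand":5}]'; python3 - <<'E'
from h import *
info();snap('wrist','wl');im,d,p=snap('scene','s1');snap('top','t1');tgt((.5425,-.21,.2),90)
X=cloud(d,p); m=(X[...,2]>.16)&(X[...,2]<.18)&(np.hypot(X[...,0]-.585,X[...,1]-.178)<.05)
q=X[m]; print(q.mean(0),np.median(q,0))
E
```

```text
time: 6.47
position: [0.5864, 0.1781, 0.246]
tool_rot: [-0.0, 3.139, 0.0]
force: [0.2, -0.1, -0.9]
grip_width: 0.0574
t 6.47 pos [0.5864 0.1781 0.246 ] jaw yaw 90.0 z [ 2.2e-03  2.0e-04 -1.0e+00] q [ 0.1   0.26  1.5   0.    1.39 -1.47] F [ 0.2 -0.1 -0.9] T [0.03 0.05 0.01] w 0.0574
t 6.62 delta_pos cm [  4.28 -38.8    4.39] dr [-0.01 -0.11  0.02]
[0.59572659 0.18773263 0.17287074] [0.5979442  0.19010817 0.17482484]
```

View pics/s1.png

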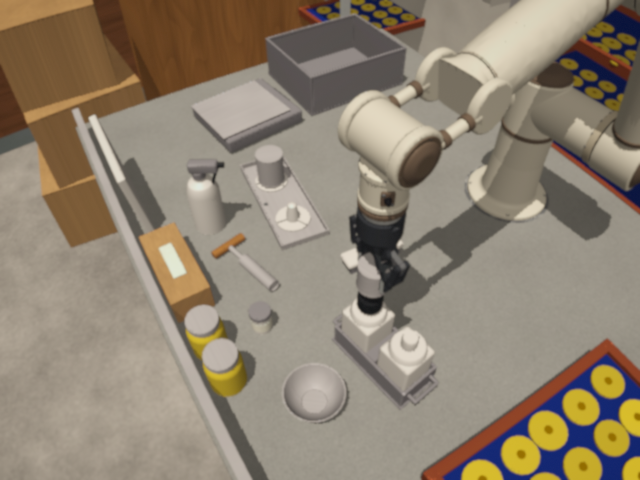

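View pics/wl.png

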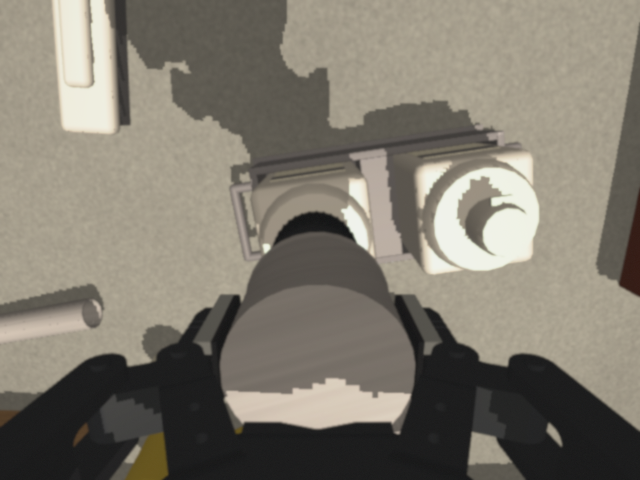

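The cup is lifted clean and held. The black cap now shows on the bottle at about (316,228) px, and the bottle still stands in its well. Next I'll go to the peg.

```bash
python3 -m creep '[{"dr":[0,0,0],"delta_pos":[0.2,-1.2,-0.5],"hand":5},{"dr":[0,0,0],"delta_pos":[0.5,-3.8,-1],"hand":5},{"dr":[0,0,0],"delta_pos":[0.9,-7.3,-1],"hand":5},{"dr":[0,0,0],"delta_pos":[1.3,-11,-1],"hand":5},{"dr":[0,0,0],"delta_pos":[1.7,-14.7,-1],"hand":5},{"dr":[0,0,0],"delta_pos":[2.1,-18.4,-1],"hand":5},{"dr":[0,0,0],"delta_pos":[2.5,-22.1,-1],"hand":5},{"dr":[0,0,0],"delta_pos":[2.9,-25.8,0],"hand":5},{"dr":[0,0,0],"delta_pos":[3.3,-29.5,1],"hand":5},{"dr":[0,0,0],"delta_pos":[3.7,-33,2.5],"hand":5},{"dr":[0,0,0],"delta_pos":[4,-36,4.5],"hand":5},{"dr":[0,0,0],"delta_pos":[4.3,-38,6.5],"hand":5},{"dr":[0,0,0],"delta_pos":[4.3,-38.8,8],"hand":5},{"dr":[0,0,0],"delta_pos":[4.3,-38.8,9],"hand":5},{"dr":[0,0,0],"delta_pos":[4.3,-38.8,9],"hand":5},{"dr":[0,0,0],"delta_pos":[4.3,-38.8,9],"hand":5},{"dr":[0,0,0],"delta_pos":[4.3,-38.8,9],"hand":5}]'; python3 - <<'E'
from h import *
info();snap('wrist','wp1');snap('scene','s2');tgt((.543,-.21,.0465),90)
E
python3 - <<'E'
import cv2
a=cv2.imread('pics/s2.png')
cv2.imwrite('pics/c3.png',cv2.resize(a[120:270,210:410],None,fx=4,fy=4,interpolation=2))
E
```

```text
time: 8.03
position: [0.5436, -0.2095, 0.156]
tool_rot: [-0.002, 3.14, -0.001]
force: [-0.0, 0.0, -0.3]
grip_width: 0.0571
t 8.03 pos [ 0.5436 -0.2095  0.156 ] jaw yaw 90.1 z [ 1.4e-03 -8.0e-04 -1.0e+00] q [-0.58  0.27  1.67  0.    1.2  -2.15] F [-0.   0.  -0.3] T [-0.01 -0.04  0.03] w 0.0571
t 8.13 delta_pos cm [ 0.11 -0.03 10.98] dr [-0.07  0.12  0.09]
```

View pics/c3.png

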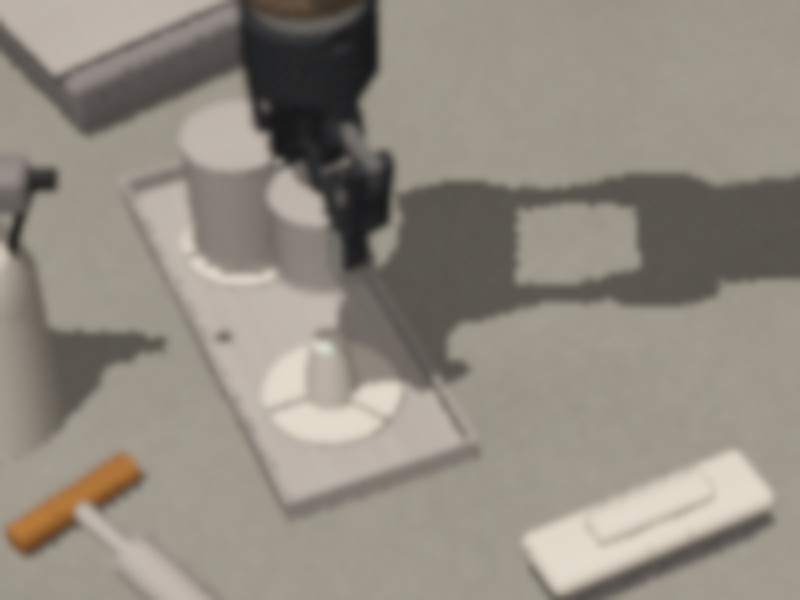

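View pics/wp1.png

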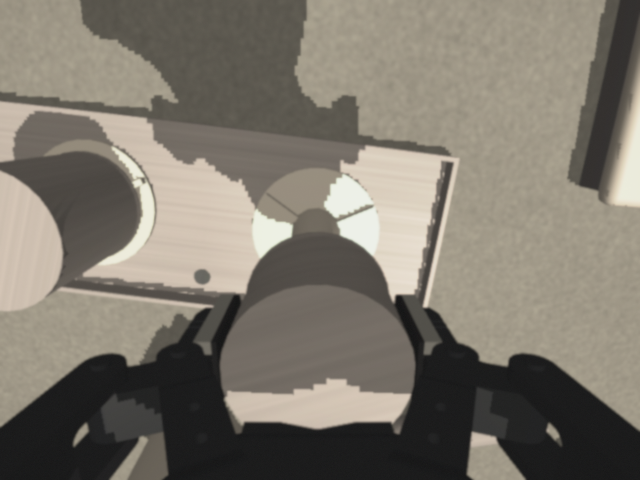

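Both views put the cup centred over the free peg: peg at (316,215) px, cup at (317,330) px in the wrist view. I'll descend.

```bash
python3 -m creep '[{"dr":[0,0,0],"delta_pos":[0.1,0,1],"hand":5},{"dr":[0,0,0],"delta_pos":[0.1,0,2.5],"hand":5},{"dr":[0,0,0],"delta_pos":[0.1,0,4],"hand":5},{"dr":[0,0,0],"delta_pos":[0.1,0,5.5],"hand":5},{"dr":[0,0,0],"delta_pos":[0.1,0,7],"hand":5},{"dr":[0,0,0],"delta_pos":[0.1,0,8.5],"hand":5},{"dr":[0,0,0],"delta_pos":[0.1,0,9.5],"hand":5},{"dr":[0,0,0],"delta_pos":[0.1,0,10.2],"hand":5},{"dr":[0,0,0],"delta_pos":[0.1,0,10.5],"hand":5},{"dr":[0,0,0],"delta_pos":[0.1,0,10.5],"hand":5},{"dr":[0,0,0],"delta_pos":[0.1,0,10.5],"hand":5}]'; python3 - <<'E'
from h import *
info()
E
```

```text
time: 9.05
position: [0.5424, -0.2102, 0.0505]
tool_rot: [-0.001, 3.141, -0.001]
force: [0.0, -0.7, -0.6]
grip_width: 0.0576
t 9.05 pos [ 0.5424 -0.2102  0.0505] jaw yaw 90.0 z [ 1.e-03 -6.e-04 -1.e+00] q [-0.58  0.41  1.72 -0.    1.01 -2.15] F [ 0.  -0.7 -0.6] T [ 0.02 -0.03 -0.02] w 0.0576
```

```bash
python3 -m creep '[{"dr":[0,0,0],"delta_pos":[0,0,0.1],"hand":5},{"dr":[0,0,0],"delta_pos":[0,0,0.2],"hand":5},{"dr":[0,0,0],"delta_pos":[0,0,0.2],"hand":5}]';python3 -m creep '[{"dr":[0,0,0],"delta_pos":[0,0,0.1],"hand":5},{"dr":[0,0,0],"delta_pos":[0,0,0.1],"hand":5}]';python3 -m creep '[{"dr":[0,0,0],"delta_pos":[0,0,0.1],"hand":5},{"dr":[0,0,0],"delta_pos":[0,0,0.1],"hand":5}]'
```

```text
time: 9.3
position: [0.5422, -0.2102, 0.0482]
tool_rot: [-0.0, 3.141, -0.001]
force: [0.1, -1.9, -1.0]
grip_width: 0.0575
time: 9.47
position: [0.5424, -0.2102, 0.0479]
tool_rot: [-0.001, 3.141, -0.001]
force: [-1.7, 0.2, 5.0]
grip_width: 0.0572
time: 9.63
position: [0.5425, -0.2102, 0.0477]
tool_rot: [-0.001, 3.141, -0.001]
force: [-4.8, 2.7, 11.7]
grip_width: 0.0573
```

Contact found. I'll ease off and release.

```bash
python3 -m creep '[{"dr":[0,0,0],"delta_pos":[0,0,-0.1],"hand":5},{"dr":[0,0,0],"delta_pos":[0,0,-0.1],"hand":5.9},{"dr":[0,0,0],"delta_pos":[0,0,-0.1],"hand":6.2},{"dr":[0,0,0],"delta_pos":[0,0,-0.1],"hand":6.6},{"dr":[0,0,0],"delta_pos":[0,0,-0.1],"hand":7.2},{"dr":[0,0,0],"delta_pos":[0,0,-0.1],"hand":8},{"dr":[0,0,0],"delta_pos":[0,0,-0.1],"hand":8.5},{"dr":[0,0,0],"delta_pos":[0,0,-0.1],"hand":8.5},{"dr":[0,0,0],"delta_pos":[0,0,-0.1],"hand":8.5},{"dr":[0,0,0],"delta_pos":[0,0,-0.1],"hand":8.5},{"dr":[0,0,0],"delta_pos":[0,0,-0.1],"hand":8.5}]';python3 - <<'E'
from h import *
info()
im,d,p=snap('wrist','wp2');X=cloud(d,p)
m=(X[...,2]>.055)&(X[...,2]<.075)&(np.hypot(X[...,0]-.5425,X[...,1]+.21)<.04)
q=X[m];print(m.sum(),q.mean(0).round(4),((q.max(0)+q.min(0))/2).round(4))
E
```

```text
time: 10.55
position: [0.542, -0.21, 0.0468]
tool_rot: [-0.001, 3.142, -0.0]
force: [0.6, 0.6, 0.4]
grip_width: 0.085
t 10.55 pos [ 0.542  -0.21    0.0468] jaw yaw 90.0 z [ 0. -0. -1.] q [-0.58  0.42  1.72 -0.    1.   -2.15] F [0.6 0.6 0.4] T [ 0.    0.03 -0.04] w 0.085
24868 [ 0.5348 -0.2106  0.0672] [ 0.5365 -0.2106  0.0625]
```

View pics/wp2.png

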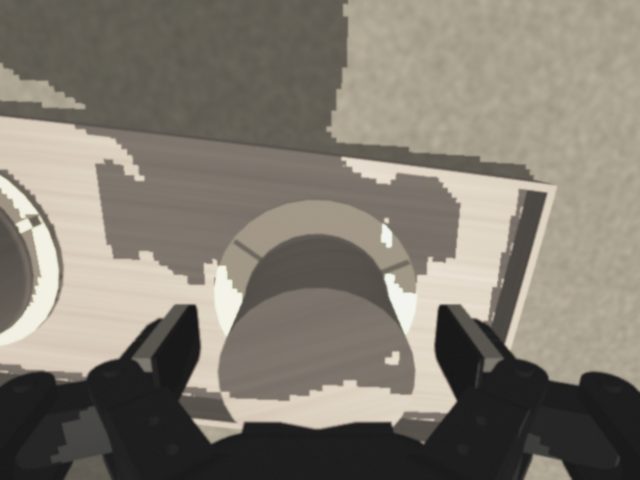

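The cup is released and sits upright around the peg, rim inside the disc, with both fingers clear. I'll go up and back to the bottle.

```bash
python3 -m creep '[{"dr":[0,0,0],"delta_pos":[0,0,-0.5],"hand":8.5},{"dr":[0,0,0],"delta_pos":[0,0,-2],"hand":8.5},{"dr":[0,0,0],"delta_pos":[0,0,-4],"hand":8.5},{"dr":[0,0,0],"delta_pos":[0,0,-7],"hand":8.5},{"dr":[0,0,0],"delta_pos":[0,0,-10.5],"hand":8.5},{"dr":[0,0,0],"delta_pos":[0,0.8,-14],"hand":8.5},{"dr":[0,0,0],"delta_pos":[-0.3,3,-17],"hand":8.5},{"dr":[0,0,0],"delta_pos":[-0.7,6,-19.5],"hand":8.5},{"dr":[0,0,0],"delta_pos":[-1.1,9.5,-21],"hand":8.5},{"dr":[0,0,0],"delta_pos":[-1.5,13,-22.5],"hand":8.5},{"dr":[0,0,0],"delta_pos":[-1.9,16.5,-23.3],"hand":8.5},{"dr":[0,0,0],"delta_pos":[-2.3,20,-23.3],"hand":8.5},{"dr":[0,0,0],"delta_pos":[-2.7,23.5,-23.3],"hand":8.5},{"dr":[0,0,0],"delta_pos":[-3.1,27,-23.3],"hand":8.5},{"dr":[0,0,0],"delta_pos":[-3.5,30.5,-23.3],"hand":8.5},{"dr":[0,0,0],"delta_pos":[-3.9,34,-23.3],"hand":8.5},{"dr":[0,0,0],"delta_pos":[-4.2,37,-23.3],"hand":8.5},{"dr":[0,0,0],"delta_pos":[-4.3,38.8,-23.3],"hand":8.5},{"dr":[0,0,0],"delta_pos":[-4.3,38.8,-23.3],"hand":8.5},{"dr":[0,0,0],"delta_pos":[-4.3,38.8,-23.3],"hand":8.5}]';python3 -m creep '[{"dr":[0,0,0],"delta_pos":[0,0,0],"hand":8.5},{"dr":[0,0,0],"delta_pos":[0,0,0],"hand":8.5},{"dr":[0,0,0],"delta_pos":[0,0,0],"hand":8.5}]'; python3 - <<'E'
from h import *
info()
v,u=np.mgrid[0:480,0:640]
for n,f in(('wrist','wc1'),('scene','s3'),('top','t3')):
    im,d,p=snap(n,f);X=cloud(d,p)
    c=(.5853,.177)
    H=np.hypot(X[...,0]-c[0],X[...,1]-c[1])
    m=(abs(X[...,2]-.174)<.006)&(H<.04)
    q=X[m]
    if len(q): print(n,'cap',m.sum(),q.mean(0).round(4),np.median(q[:,2]).round(4),((q.max(0)+q.min(0))/2).round(4),np.ptp(q,axis=0).round(4))
    m=(X[...,2]>.05)&(X[...,2]<.075)&(np.hypot(X[...,0]-.5425,X[...,1]+.21)<.045)
    q=X[m]
    if len(q): print('cup',m.sum(),np.median(q,0).round(4),((q.max(0)+q.min(0))/2).round(4))
E
```

```text
time: 12.27
position: [0.5847, 0.1787, 0.28]
tool_rot: [-0.003, 3.142, -0.001]
force: [0.7, -0.6, -0.8]
grip_width: 0.0855
time: 12.52
position: [0.5849, 0.1769, 0.2799]
tool_rot: [-0.002, -3.142, 0.0]
force: [1.5, 0.3, 0.0]
grip_width: 0.0846
t 12.52 pos [0.5849 0.1769 0.2799] jaw yaw 89.9 z [-0.e+00 -2.e-04 -1.e+00] q [ 0.1   0.23  1.46 -0.    1.45 -1.47] F [1.5 0.3 0. ] T [-0.01  0.02 -0.01] w 0.0846
wrist cap 5048 [0.5841 0.1767 0.1766] 0.1768 [0.5853 0.1769 0.1738] [0.0481 0.049  0.0115]
scene cap 485 [0.5884 0.1794 0.1756] 0.176 [0.5869 0.177  0.1739] [0.0482 0.0486 0.0118]
cup 420 [ 0.5459 -0.2033  0.0667] [ 0.5433 -0.2089  0.0609]
top cap 103 [0.5697 0.1731 0.1745] 0.1746 [0.5746 0.1738 0.1734] [0.0305 0.0365 0.0108]
cup 478 [ 0.5395 -0.2076  0.0655] [ 0.5388 -0.208   0.0626]
```

View pics/wc1.png

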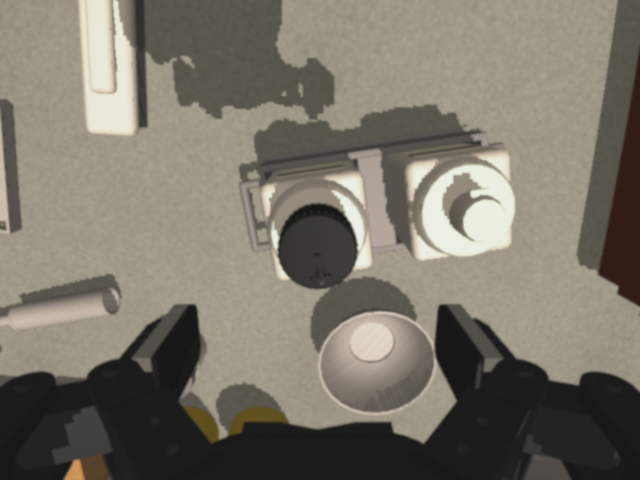

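View pics/s3.png

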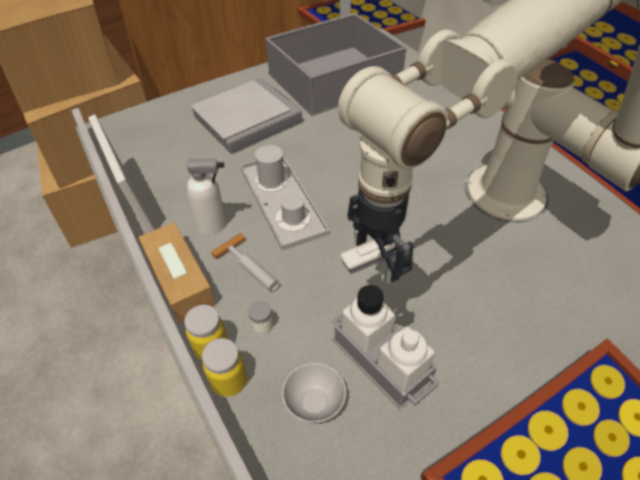

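The cup hangs on the free peg, and it shows at (292,207) px in the scene view. In the wrist view the cap is at (318,245) px with its arrow pointing roughly along +x, and all three views are consistent with a cap centre of (0.5853, 0.1769). I'll turn the jaws to 40° and descend around it.

```bash
python3 -m creep '[{"dr":[0,0,3],"delta_pos":[0,0,1],"hand":8.5},{"dr":[0,0,9],"delta_pos":[0,0,2],"hand":8.5},{"dr":[0,0,16],"delta_pos":[0,0,3],"hand":8.5},{"dr":[0,0,23],"delta_pos":[0,0,4],"hand":8.5},{"dr":[0,0,30],"delta_pos":[0,0,5],"hand":8.5},{"dr":[0,0,37],"delta_pos":[0,0,5],"hand":8.5},{"dr":[0,0,44],"delta_pos":[0,0,5],"hand":8.5},{"dr":[0,0,50],"delta_pos":[0,0,5],"hand":8.5},{"dr":[0,0,50],"delta_pos":[0,0,5],"hand":8.5},{"dr":[0,0,50],"delta_pos":[0,0,5],"hand":8.5},{"dr":[0,0,50],"delta_pos":[0,0,5],"hand":8.5}]'; python3 - <<'E'
from h import *
info()
im,d,p=snap('wrist','wc2');X=cloud(d,p)
m=(abs(X[...,2]-.174)<.006)&(np.hypot(X[...,0]-.585,X[...,1]-.177)<.04)
q=X[m];print('cap',m.sum(),q.mean(0).round(4),((q.max(0)+q.min(0))/2).round(4),np.ptp(q,axis=0).round(4))
tgt((.5853,.1769,.166),40)
E
```

```text
time: 13.58
position: [0.5849, 0.1779, 0.2299]
tool_rot: [1.324, 2.849, 0.0]
force: [-0.1, 0.7, -0.4]
grip_width: 0.085
t 13.58 pos [0.5849 0.1779 0.2299] jaw yaw 40.2 z [ 1.e-04 -0.e+00 -1.e+00] q [ 0.1   0.27  1.52 -0.    1.36 -0.6 ] F [-0.1  0.7 -0.4] T [ 0.    0.   -0.02] w 0.085
cap 7812 [0.5846 0.1784 0.1765] [0.5855 0.1771 0.174 ] [0.0483 0.0485 0.012 ]
t 13.63 delta_pos cm [-0.1  -0.04  6.39] dr [0.01 0.   0.13]
```

View pics/wc2.png

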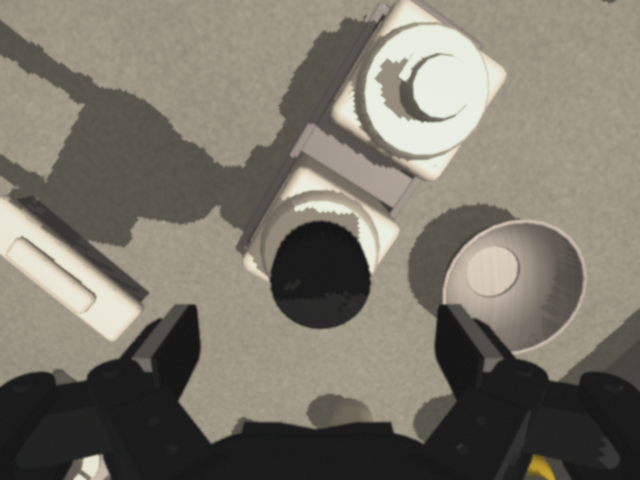

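The cap is centred between the jaws, at (320,275) px, and nothing is in the fingers' way. Next I descend and close.

```bash
python3 -m creep '[{"dr":[0,0,0],"delta_pos":[-0.1,0,1],"hand":8.5},{"dr":[0,0,0],"delta_pos":[-0.1,0,2.5],"hand":8.5},{"dr":[0,0,0],"delta_pos":[-0.1,0,4],"hand":8.5},{"dr":[0,0,0],"delta_pos":[-0.1,0,5.3],"hand":8.5},{"dr":[0,0,0],"delta_pos":[-0.1,0,6],"hand":8.5},{"dr":[0,0,0],"delta_pos":[-0.1,0,6.4],"hand":8.5},{"dr":[0,0,0],"delta_pos":[-0.1,0,6.4],"hand":8},{"dr":[0,0,0],"delta_pos":[-0.1,0,6.4],"hand":7},{"dr":[0,0,0],"delta_pos":[-0.1,0,6.4],"hand":6},{"dr":[0,0,0],"delta_pos":[-0.1,0,6.4],"hand":5.4},{"dr":[0,0,0],"delta_pos":[-0.1,0,6.4],"hand":5},{"dr":[0,0,0],"delta_pos":[-0.1,0,6.4],"hand":4.6},{"dr":[0,0,0],"delta_pos":[-0.1,0,6.4],"hand":4},{"dr":[0,0,0],"delta_pos":[-0.1,0,6.4],"hand":4},{"dr":[0,0,0],"delta_pos":[-0.1,0,6.4],"hand":4},{"dr":[0,0,0],"delta_pos":[-0.1,0,6.4],"hand":4},{"dr":[0,0,0],"delta_pos":[-0.1,0,6.4],"hand":4},{"dr":[0,0,0],"delta_pos":[-0.1,0,6.4],"hand":4}]'; python3 - <<'E'
from h import *
info()
E
```

```text
time: 15.13
position: [0.586, 0.1774, 0.1664]
tool_rot: [1.327, 2.846, 0.001]
force: [2.2, 1.8, 5.6]
grip_width: 0.0467
t 15.13 pos [0.586  0.1774 0.1664] jaw yaw 40.0 z [ 1.4e-03  3.0e-04 -1.0e+00] q [ 0.1   0.33  1.57  0.    1.24 -0.6 ] F [2.2 1.8 5.6] T [ 0.25 -0.34  0.04] w 0.0467
```

Gripped. I'll press in steps while watching the force (5 mm corresponds to about 11.5 N).

```bash
python3 -m creep '[{"dr":[0,0,0],"delta_pos":[0,0,0.1],"hand":4},{"dr":[0,0,0],"delta_pos":[0,0,0.2],"hand":4},{"dr":[0,0,0],"delta_pos":[0,0,0.3],"hand":4},{"dr":[0,0,0],"delta_pos":[0,0,0.3],"hand":4},{"dr":[0,0,0],"delta_pos":[0,0,0.3],"hand":4}]'; python3 -m creep '[{"dr":[0,0,0],"delta_pos":[0,0,0.1],"hand":4},{"dr":[0,0,0],"delta_pos":[0,0,0.1],"hand":4},{"dr":[0,0,0],"delta_pos":[0,0,0.1],"hand":4}]'; python3 - <<'E'
from h import *
info()
E
```

```text
time: 15.55
position: [0.5864, 0.1775, 0.1641]
tool_rot: [1.326, 2.846, 0.002]
force: [1.7, 1.5, 8.1]
grip_width: 0.0468
time: 15.8
position: [0.5864, 0.1775, 0.1633]
tool_rot: [1.326, 2.846, 0.003]
force: [1.6, 2.7, 9.1]
grip_width: 0.047
t 15.8 pos [0.5864 0.1775 0.1633] jaw yaw 40.0 z [ 2.6e-03  6.0e-04 -1.0e+00] q [ 0.1   0.33  1.57  0.    1.23 -0.6 ] F [1.6 2.7 9.1] T [ 0.31 -0.17  0.02] w 0.047
```

```bash
python3 -m creep '[{"dr":[0,0,0],"delta_pos":[0,0,0.1],"hand":4},{"dr":[0,0,0],"delta_pos":[0,0,0.17],"hand":4},{"dr":[0,0,0],"delta_pos":[0,0,0.17],"hand":4},{"dr":[0,0,0],"delta_pos":[0,0,0.17],"hand":4}]'; python3 - <<'E'
from h import *
info()
E
```

```text
time: 16.13
position: [0.5865, 0.1776, 0.162]
tool_rot: [1.326, 2.845, 0.003]
force: [-0.3, 1.4, 10.5]
grip_width: 0.0465
t 16.13 pos [0.5865 0.1776 0.162 ] jaw yaw 40.0 z [ 2.8e-03  5.0e-04 -1.0e+00] q [ 0.1   0.33  1.58  0.    1.23 -0.6 ] F [-0.3  1.4 10.5] T [ 0.28 -0.06  0.04] w 0.0465
```

```bash
python3 -m creep '[{"dr":[0,0,0],"delta_pos":[0,0,0.08],"hand":4},{"dr":[0,0,0],"delta_pos":[0,0,0.08],"hand":4},{"dr":[0,0,0],"delta_pos":[0,0,0.08],"hand":4}]'; python3 - <<'E'
from h import *
info()
im,d,p=snap('wrist','wc3');X=cloud(d,p)
m=(X[...,2]>.16)&(X[...,2]<.185)&(np.hypot(X[...,0]-.585,X[...,1]-.177)<.018)
q=X[m];print(len(q),np.percentile(q[:,2],[10,50,90]).round(4))
im,d,p=load('wc2');X=cloud(d,p)
m=(X[...,2]>.16)&(X[...,2]<.185)&(np.hypot(X[...,0]-.585,X[...,1]-.177)<.018)
q=X[m];print(len(q),np.percentile(q[:,2],[10,50,90]).round(4))
E
```

```text
time: 16.38
position: [0.5865, 0.1776, 0.1614]
tool_rot: [1.326, 2.845, 0.003]
force: [0.2, 0.9, 11.5]
grip_width: 0.0468
t 16.38 pos [0.5865 0.1776 0.1614] jaw yaw 40.0 z [ 2.8e-03  5.0e-04 -1.0e+00] q [ 0.1   0.33  1.58  0.    1.23 -0.6 ] F [ 0.2  0.9 11.5] T [ 0.24  0.04 -0.01] w 0.0468
8846 [0.1705 0.1712 0.172 ]
4320 [0.1761 0.1769 0.1778]
```

View pics/wc3.png

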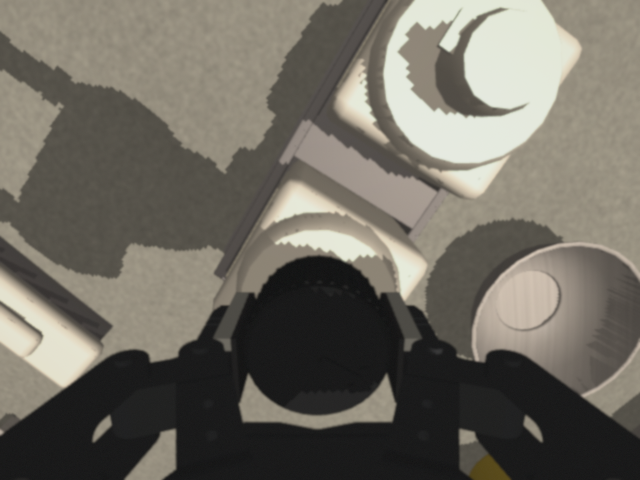

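Depth shows the cap top dropped from 0.1769 to 0.1712 and the force is 11.5 N, so it is pressed more than 5 mm. Now the anticlockwise turn, in two parts.

```bash
python3 -m creep '[{"dr":[0,0,-1],"delta_pos":[0,0,0],"hand":4},{"dr":[0,0,-3],"delta_pos":[0,0,0],"hand":4},{"dr":[0,0,-6],"delta_pos":[0,0,0],"hand":4},{"dr":[0,0,-9],"delta_pos":[0,0,0],"hand":4},{"dr":[0,0,-12],"delta_pos":[0,0,0],"hand":4},{"dr":[0,0,-15],"delta_pos":[0,0,0],"hand":4},{"dr":[0,0,-18],"delta_pos":[0,0,0],"hand":4},{"dr":[0,0,-20],"delta_pos":[0,0,0],"hand":4},{"dr":[0,0,-20],"delta_pos":[0,0,0],"hand":4}]'; python3 - <<'E'
from h import *
info()
im,d,p=snap('wrist','wc4');X=cloud(d,p)
m=(X[...,2]>.16)&(X[...,2]<.185)&(np.hypot(X[...,0]-.585,X[...,1]-.177)<.018)
q=X[m];print(len(q),np.percentile(q[:,2],[10,50,90]).round(4))
for f in('wc3','wc4'):
    a=cv2.imread('pics/'+f+'.png')[230:430,220:420]; cv2.imwrite('pics/%sz.png'%f,cv2.resize(np.clip(a.astype(float)*4,0,255).astype(np.uint8),None,fx=2.9,fy=2.9))
E
```

```text
time: 17.18
position: [0.5864, 0.177, 0.1613]
tool_rot: [0.81, 3.033, 0.0]
force: [-0.0, 0.1, 11.4]
grip_width: 0.0464
t 17.18 pos [0.5864 0.177  0.1613] jaw yaw 60.1 z [ 2.4e-03 -5.0e-04 -1.0e+00] q [ 0.1   0.33  1.58 -0.    1.23 -0.95] F [-0.   0.1 11.4] T [-0.05  0.08  0.05] w 0.0464
8847 [0.1704 0.1711 0.172 ]
```

View pics/wc3z.png

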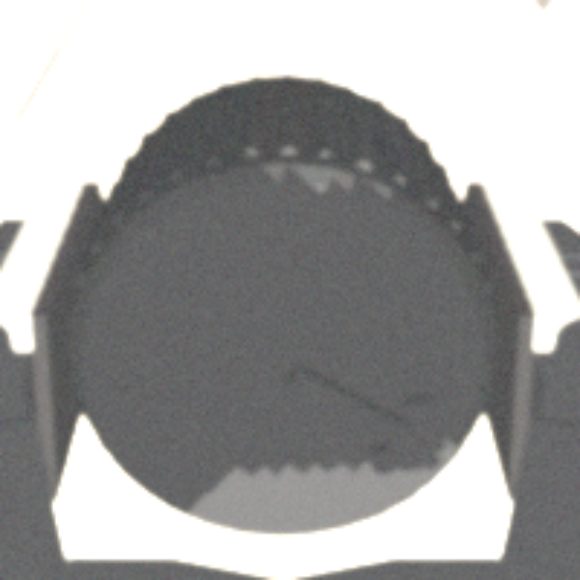

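View pics/wc4z.png

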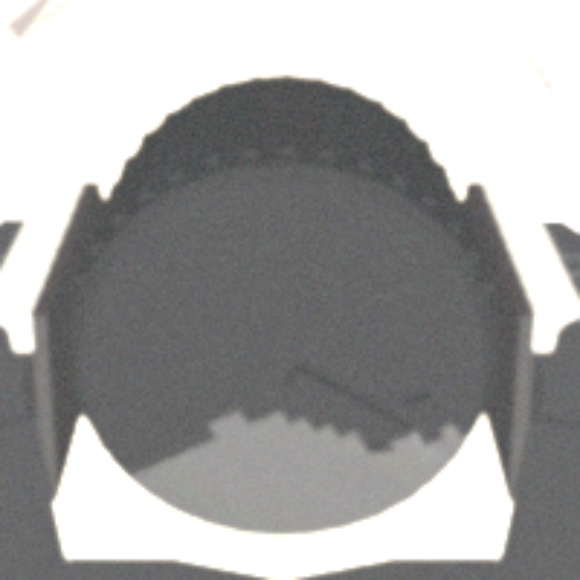

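View pics/wc4.png

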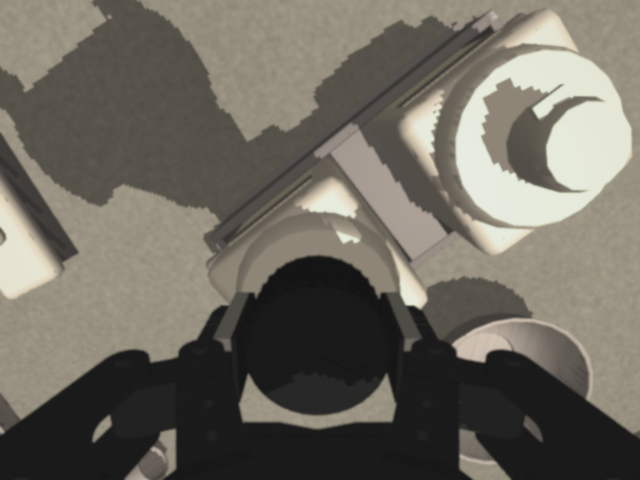

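The arrow turned with the jaws and the bottle stayed square in its well, so there is no slip. I'll turn 37° more, to 57°.

```bash
python3 -m creep '[{"dr":[0,0,-1],"delta_pos":[0,0,0],"hand":4},{"dr":[0,0,-3],"delta_pos":[0,0,0],"hand":4},{"dr":[0,0,-6],"delta_pos":[0,0,0],"hand":4},{"dr":[0,0,-9],"delta_pos":[0,0,0],"hand":4},{"dr":[0,0,-12],"delta_pos":[0,0,0],"hand":4},{"dr":[0,0,-15],"delta_pos":[0,0,0],"hand":4},{"dr":[0,0,-18],"delta_pos":[0,0,0],"hand":4},{"dr":[0,0,-21],"delta_pos":[0,0,0],"hand":4},{"dr":[0,0,-24],"delta_pos":[0,0,0],"hand":4},{"dr":[0,0,-27],"delta_pos":[0,0,0],"hand":4},{"dr":[0,0,-30],"delta_pos":[0,0,0],"hand":4},{"dr":[0,0,-33],"delta_pos":[0,0,0],"hand":4},{"dr":[0,0,-35],"delta_pos":[0,0,0],"hand":4},{"dr":[0,0,-37],"delta_pos":[0,0,0],"hand":4},{"dr":[0,0,-37],"delta_pos":[0,0,0],"hand":4},{"dr":[0,0,-37],"delta_pos":[0,0,0],"hand":4}]'; python3 - <<'E'
from h import *
info()
im,d,p=snap('wrist','wc5');X=cloud(d,p)
m=(X[...,2]>.16)&(X[...,2]<.185)&(np.hypot(X[...,0]-.585,X[...,1]-.177)<.018)
q=X[m];print(len(q),np.percentile(q[:,2],[10,50,90]).round(4))
f='wc5';a=cv2.imread('pics/'+f+'.png')[230:430,220:420]; cv2.imwrite('pics/%sz.png'%f,cv2.resize(np.clip(a.astype(float)*4,0,255).astype(np.uint8),None,fx=2.9,fy=2.9))
E
```

```text
time: 18.57
position: [0.5865, 0.1769, 0.1613]
tool_rot: [-0.192, 3.133, -0.001]
force: [-0.1, -1.0, 11.8]
grip_width: 0.047
t 18.57 pos [0.5865 0.1769 0.1613] jaw yaw 97.0 z [ 2.7e-03 -7.0e-04 -1.0e+00] q [ 0.1   0.33  1.58 -0.    1.23 -1.6 ] F [-0.1 -1.  11.8] T [-0.09  0.    0.06] w 0.047
8866 [0.1705 0.1712 0.1721]
```

View pics/wc5z.png

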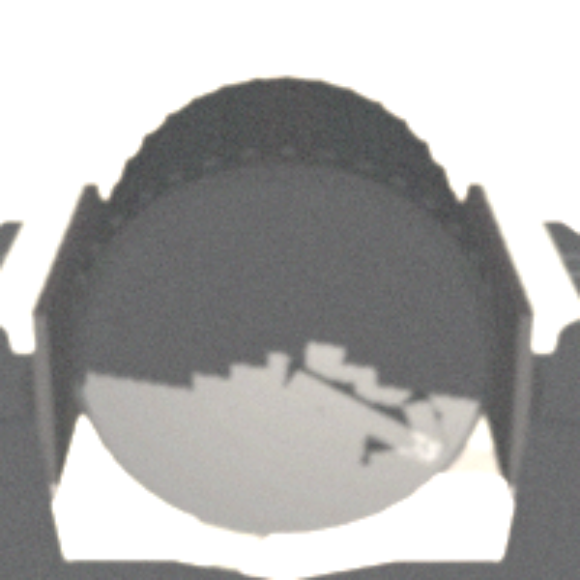

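View pics/wc5.png

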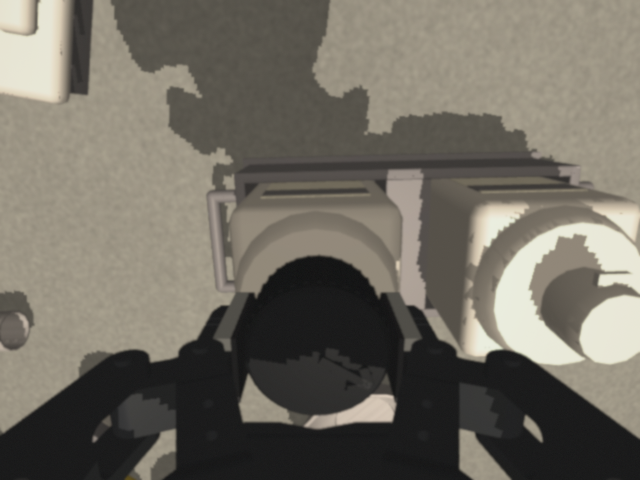

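The arrow keeps the same angle in the jaws, so the cap turned the full 57°, and the bottle is still square. I'll let it up slowly and check the force for any pull on the bottle.

```bash
python3 -m creep '[{"dr":[0,0,0],"delta_pos":[0,0,-0.2],"hand":4},{"dr":[0,0,0],"delta_pos":[0,0,-0.4],"hand":4},{"dr":[0,0,0],"delta_pos":[0,0,-0.6],"hand":4},{"dr":[0,0,0],"delta_pos":[0,0,-0.8],"hand":4},{"dr":[0,0,0],"delta_pos":[0,0,-1],"hand":4},{"dr":[0,0,0],"delta_pos":[0,0,-1.2],"hand":4},{"dr":[0,0,0],"delta_pos":[0,0,-1.2],"hand":4},{"dr":[0,0,0],"delta_pos":[0,0,-1.2],"hand":4}]'; python3 - <<'E'
from h import *
info()
E
```

```text
time: 19.28
position: [0.5849, 0.177, 0.1704]
tool_rot: [0.192, -3.134, 0.001]
force: [1.3, -0.2, 0.2]
grip_width: 0.0465
t 19.28 pos [0.5849 0.177  0.1704] jaw yaw 97.0 z [-1.7e-03 -6.0e-04 -1.0e+00] q [ 0.1   0.32  1.57 -0.    1.25 -1.6 ] F [ 1.3 -0.2  0.2] T [-0.13 -0.22 -0.01] w 0.0465
```

The force is about 0 with no pull on the bottle, so the cap is free. I'll lift it to about 50 mm above the neck.

```bash
python3 -m creep '[{"dr":[0,0,0],"delta_pos":[0,0,-0.3],"hand":4},{"dr":[0,0,0],"delta_pos":[0,0,-0.9],"hand":4},{"dr":[0,0,0],"delta_pos":[0,0,-1.7],"hand":4},{"dr":[0,0,0],"delta_pos":[0,0,-2.6],"hand":4},{"dr":[0,0,0],"delta_pos":[0,0,-3.5],"hand":4},{"dr":[0,0,0],"delta_pos":[0,0,-4.4],"hand":4},{"dr":[0,0,0],"delta_pos":[0,0,-5.3],"hand":4},{"dr":[0,0,0],"delta_pos":[0,0,-6.1],"hand":4},{"dr":[0,0,0],"delta_pos":[0,0,-6.7],"hand":4},{"dr":[0,0,0],"delta_pos":[0,0,-6.8],"hand":4},{"dr":[0,0,0],"delta_pos":[0,0,-6.8],"hand":4},{"dr":[0,0,0],"delta_pos":[0,0,-6.8],"hand":4},{"dr":[0,0,0],"delta_pos":[0,0,-6.8],"hand":4},{"dr":[0,0,0],"delta_pos":[0,0,-6.8],"hand":4}]'; python3 - <<'E'
from h import *
info()
im,d,p=snap('wrist','wf');X=cloud(d,p)
m=(X[...,2]>.22)&(X[...,2]<.27)&(np.hypot(X[...,0]-.585,X[...,1]-.177)<.018)
q=X[m];print('cap top',len(q),np.percentile(q[:,2],[10,50,90]).round(4))
snap('top','tf')
im,d,p=snap('scene','sf');X=cloud(d,p)
m=(X[...,2]>.055)&(X[...,2]<.075)&(np.hypot(X[...,0]-.5425,X[...,1]+.21)<.045)
q=X[m];print('cup',np.median(q,0).round(4))
m=(X[...,2]>.15)&(X[...,2]<.18)&(np.hypot(X[...,0]-.587,X[...,1]-.178)<.02)
q=X[m];print('neck',len(q),np.median(q,0).round(4),q.max(0))
a=cv2.imread('pics/sf.png')
cv2.imwrite('pics/sfz.png',cv2.resize(a[150:400,220:460],None,fx=2.4,fy=2.4,interpolation=2))
E
```

```text
time: 20.45
position: [0.5851, 0.1773, 0.2386]
tool_rot: [0.192, -3.134, 0.0]
force: [0.2, -0.6, -0.2]
grip_width: 0.0468
t 20.45 pos [0.5851 0.1773 0.2386] jaw yaw 97.0 z [-1.4e-03 -1.0e-04 -1.0e+00] q [ 0.1   0.26  1.51  0.    1.37 -1.6 ] F [ 0.2 -0.6 -0.2] T [ 0.03 -0.01  0.05] w 0.0468
cap top 8752 [0.2476 0.2484 0.2492]
cup [ 0.545  -0.2056  0.067 ]
neck 301 [0.5891 0.1819 0.1644] [0.60655063 0.1965755  0.16981814]
```

View pics/sfz.png

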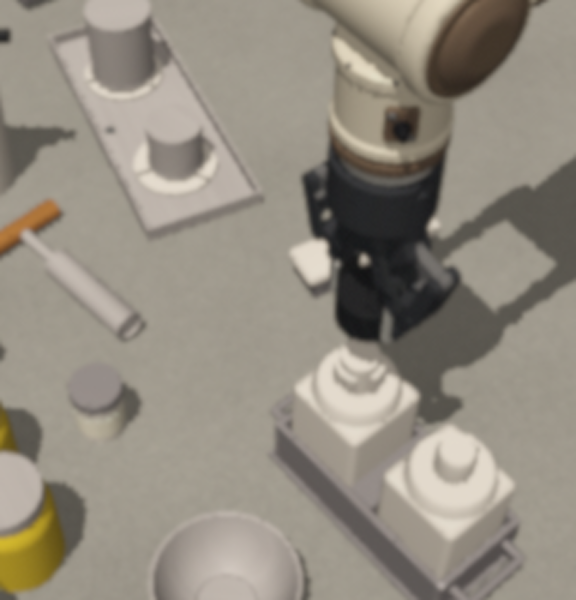

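View pics/wf.png

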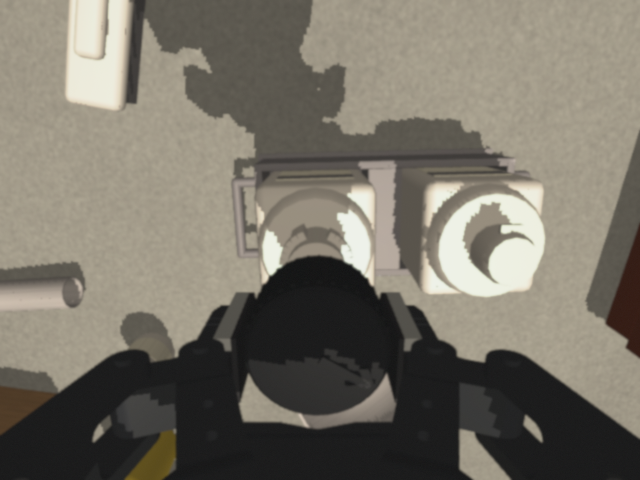

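The cap is held level and clear of the bared neck. Its top is at 0.248, so its lower edge is near 0.216, about 51 mm above the neck at 0.165. The bottle stands in its well and the cup is on its peg.

```bash
python3 - <<'E'
from h import *
s=r.read_state();print(abs(s['dq']).max(),s['time'],s['grip_width']);print(r.job_done())
E
```

```text
0.003552046865028622 20.6 0.04640235271609277
the job is handed in; nothing more can be done
None
```

The job is handed in at 20.6 s of the 64 s allowed. The measuring cup hangs mouth down on the free peg, and the gripper is holding the freed safety cap over the bottle. The interface gave no verdict.

- **Cup:** it came straight off the bottle and was lowered until it touched the peg, then released. The last scene picture shows it upright on the peg's disc, let go.
- **Cap:** I pressed it until the spring pushed back with 11.5 N; the depth image showed it about 5.7 mm down. I then turned it 57° anticlockwise; the arrow on its top turned with the jaws, so it did not slip. The force fell to about 0 as it lifted, so nothing pulled on the bottle.
- **Last checks:** the cap is level and still, gripped at 46 mm opening. Its lower edge is about 51 mm above the neck, within a few millimetres of its axis. The bottle stands square in its well, and I saw nothing else displaced.
- **Disagreements:** the fixed cameras differed from the wrist camera by about 3–6 mm when locating the peg and cup. I went by the wrist view for the cup and cap, and by a mean of the views for the peg. One disc fit in the wrist picture gave too large a radius and was not used.

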